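Lock the sprung lid of a food caddy with its T-key

ROBOT

A 6-joint arm with a two-finger parallel gripper is mounted at the origin on the work surface; the furniture and walls round the work are solid. World frame = base frame: x ahead of the robot, y to its left, z up, the work surface at z = 0. Lengths are in mm, angles in rad, forces in N, time in s.
With the tool pointing down it reaches from about 250 to 850 mm from the base axis. Payload 12.5 kg.
Tool frame: the origin (TCP) lies midway between the tips of the shut fingers; the grasp point (between the pads) lies 19 mm behind it (ctrl.grasp_offset is the distance from the TCP to the grasp point, in mm); z points along the fingers, y is the line along which they close (so a half turn about z gives the same grasp; the last joint's range is limited). The gripper opens to 93 mm and grips with 3 to 60 N. Pads are 15 mm wide; open, the fingers measure 128 mm over their backs; the gripper's body (75 mm by 188 mm) begins 65 mm behind the grasp point.
Start: joints at [1.096, 0.351, 1.652, -0, 1.139, -0.085], TCP at [208.97, 508.74, 218.633] pointing down, gripper open.
Joint ranges: [-2.75, 2.75], [-0.79, 2.1], [0.01, 2.65], [-1.57, 4.71], [0.07, 3.14], [-2.87, 2.87]. Speed limits (rad/s): [2.22, 2.22, 2.79, 3.14, 3.14, 3.14].

INTERFACE

Orientations are given as a rotation vector (axis times angle).
In Python, from station import ctrl gives the robot as it stands.
- The arm moves only by the tool apply_moves, never from a script. Its argument "commands" is a list of rows, each a list of 3 entries, a list of its own where there are three numbers: the finger opening in m, from 0 to 0.093, then the shift along the tool's x, y, z in m, then the turn about the tool's z in rad. A call has 1 to 20 rows; each row shifts and turns the commanded pose from where the row before left it, along the tool's axes as they then stand; what a row does not reach is not made up. A row lasts 1/8 s, in which the tool goes at most 62.5 mm and 10.7 degrees, less where a joint would pass 70% of its speed; a pose out of reach is approached as far as the arm can. A call with a gripper value outside its range is refused whole. The fingers move at their own pace and stop on an object; "grip_force" is the grip in N (left out, the last holds). Time passes only in rows, so rows that do not move let the fingers close. It gives the time, the measured TCP pose, the force, the opening and the grip force at its end, in the units of the state.
- ctrl.get_obs(): the state, without advancing time (a new reading comes with each control period).
- ctrl.camera(name): name is "scene" or "side" or "wrist"; returns a dict with "frame" (400x640x3 uint8, red, green, blue), "fx", "fy", "cx", "cy" (pixels), "origin" and "rotation" of the camera in the world. Camera axes: x right, y down, z forward; pixel columns grow to the right and rows downward; lengths in mm; the calibration is good to about 2 mm. A picture is of the moment at which its call begins. There is no depth.
- ctrl.sign_off(): hands the job in; it is judged then, once.
The state is a dict: "time_s": time; "joint_pos": joint angles; "qd": joint speeds; "joint_torque": joint torques, N m; "ee_pos": TCP position; "orientation": TCP orientation; "contact_force": force on the tool from outside, world axes, zero at the start; "torque": the same for the moment, N m; "gripper_width": finger opening in mm; "grip_force": force on a finger pad.
Only numpy, scipy, OpenCV 4.12 (cv2) and the standard library are available. Lean on these libraries where they do the work, as an engineer would, in place of code of your own. Each camera call takes 0.05 s, during which the arm holds its last target. There are 200 camera calls.

TASK

Lock the caddy's sprung lid with its T-key: take the key out of its round wooden rest and pass its T-shaped foot down through the slot of the lock plate inside the lid opening, feeling for the slot, as the plate shifts sideways. Then push down against the springs, give a quarter turn either way and let go, so that the springs draw the foot up into its seat crosswise under the plate. Be gentle: do not force the key against the caddy (under 25 N), and leave the jam jar, the onion and the spice jar where they are.

Things in the scene. Friction and masses are not known exactly. Their poses are not given: they have to be found in the camera images.
- caddy: White box, 116 x 106 x 68 mm, fixed to the worktop, with a dark wooden sprung lid, 126 (x) x 116 (y) mm. Origin: centre of its underside, on the worktop; z up. Heights in these notes are above this origin. Inside, below the lock plate, it is empty (floor 4 mm high).
- lid_opening (a point): Point of the caddy (does not move with the lid) 84 mm high, at the centre of the lid's opening, level with the free lid's top; axes as the caddy's. Opening: 50 (along x) x 38 (along y) mm. The lid sinks up to 11.5 mm when pressed: about 3 N at first, 0.9 N more per mm, 13 N at the stop; strongly damped (0.15 N per mm/s).
- plate_middle (a point): Point of the caddy, 50 mm high, at the top of the steel lock plate (8 mm thick), mid-float. The plate's slot, 46 mm (caddy x) x 12 mm (caddy y), stands anywhere up to 10 mm either side of here along caddy y: feel or see it. Friction of 5 N holds it. Pressed, the plate sinks up to 6 mm (2.5 N, +0.5 N/mm); it springs up when the foot meets the slot.
- seat (a point): Point of the caddy, 42 mm high, level with the plate's underside. There four ridges 3 mm high, inner faces 6.5 mm either side of the slot's centre in x, bound the foot's seat along caddy y (it floats with the plate). The foot turns freely below the ridges: key origin under 77 mm high (lowest 72.5). Let go, the foot rises into the seat: key origin 80 mm high, lid held down 4 mm.
- key: Loose T-key, about 160 g, in the rest. Origin: centre of the underside of its steel collar (68 mm diameter, 6 mm thick); z up. Above the collar a black flat grip 50 mm long (key x), 12 mm thick (key y), from 6 to 42 mm above the origin: pinch it across its thickness from above. Below, an 8 mm round stem and the T foot. The origin is 96 mm high with the foot on the unpressed lock plate.
- foot (a point): Centre of the underside of the key's T foot, 46 mm below the key's origin. The foot is a bar 40 mm long (key x), 8 mm thick (key y) and 8 mm high. Axes as the key's.
- rest: Fixed wooden ring on the worktop, 88 mm outer, 52 mm inner diameter, 62 mm high; the key's collar lies on its rim, stem and foot hanging in the hole. Origin: centre of its underside.
- lid (a joint): how far the caddy's lid is pressed down, in m: 0 free, 0.004 when the key is locked, 0.0115 at the stop
- jam_jar: bystander: jam jar with lid, 68 mm diameter, 84 mm high; origin: centre of its underside
- onion: bystander: onion, 75 mm across, 77 mm high; origin: centre of its underside
- spice_jar: bystander: spice jar with green cap, 46 mm diameter, 106 mm high; origin: centre of its underside
There are look-alikes about, which are no part of the job. Leave any yellow look-alike of the key alone.

How it is judged:
By the outcome, as a careful person would: the job done as asked, in the order asked, and still so for the second after the job is handed in, with the robot touching nothing.
It also fails if it takes over 64 s, if anything falls off the work surface, if the arm or the gripper's body presses on something with over 40 N, if the wrist force passes 120 N, or if a joint passes its speed limit or range.

## Working session

There is one attempt and no reset: what is moved stays moved. The work goes in short steps, Python scripts to look and compute and a tool call to move; the robot and the scene stay as the last step left them, time stands still between calls to the robot, and variables do not carry over. Pictures are saved under pics/ and viewed, at most 10 in all, crops included, and the job is handed in when it is done.

Besides the shell and the picture viewer there is one more tool, called after "Emit:" by a JSON object that holds its "fn" and its "kwargs", one argument or row to a line. apply_moves: Moves the arm, as the interface text tells. Its arguments: {"type":"object","properties":{"commands":{"type":"array"},"grip_force":{"type":"number"}},"required":["commands"]}

```bash
ls; mkdir -p pics; cat > h.py <<'E'
import numpy as np, cv2, pickle
from station import ctrl
def shot(cam,name):
    c=ctrl.camera(cam); pickle.dump(c,open(f'pics/{name}.pkl','wb'))
    cv2.imwrite(f'pics/{name}.png',np.ascontiguousarray(c['frame'][:,:,::-1])); return c
def load(name): return pickle.load(open(f'pics/{name}.pkl','rb'))
def ray(c,u,v):
    d=np.array(c['rotation'])@np.array([(u-c['cx'])/c['fx'],(v-c['cy'])/c['fy'],1]); return np.array(c['origin'],float),d/np.linalg.norm(d)
def atz(c,u,v,z):
    o,d=ray(c,u,v); return o+d*(z-o[2])/d[2]
def tri(rs):
    A=0;b=0
    for o,d in rs:
        P=np.eye(3)-np.outer(d,d); A=A+P; b=b+P@o
    x=np.linalg.solve(A,b); return x,[np.linalg.norm((np.eye(3)-np.outer(d,d))@(x-o)) for o,d in rs]
def proj(c,p):
    q=np.array(c['rotation']).T@(np.array(p,float)-c['origin']); return c['cx']+c['fx']*q[0]/q[2], c['cy']+c['fy']*q[1]/q[2]
E
python3 - <<'E'
from h import *
for n in ['scene','side','wrist']:
    c=shot(n,n+'0'); print(n,c['fx'],c['cx'],c['cy'],np.round(c['origin'],1),np.round(c['rotation'],3).tolist())
o=ctrl.get_obs(); print({k:np.round(v,3).tolist() for k,v in o.items()}, ctrl.grasp_offset)
a=[cv2.imread(f'pics/{n}0.png') for n in ['scene','side']]
cv2.imwrite('pics/both.png',cv2.resize(np.vstack(a),(480,600)))
E
```

```text
pics
scene 457.8825632852671 319.1019938401392 206.67907274100463 [162.6 307.4 769.2] [-0.789, 2.665, -0.936]
side 416.31220493003195 319.3428839022 200.8216057385233 [164.7 241.4 790.7] [-0.84, 2.688, -0.861]
wrist 328.29182988065406 314.7685389448099 196.25485804986837 [134.3 539.6 384. ] [2.399, 1.609, 0.237]
{'time_s': 0.15, 'joint_pos': [1.096, 0.351, 1.652, -0.0, 1.139, -0.085], 'qd': [0.001, -0.0, -0.003, 0.0, -0.0, 0.001], 'joint_torque': [0.0, -49.746, -28.534, 0.07, 0.025, -0.0], 'ee_pos': [208.866, 508.53, 218.253], 'orientation': [-0.608, -3.082, 0.001], 'contact_force': [0.399, -0.911, 0.273], 'torque': [-0.001, -0.022, 0.027], 'grip_force': 0.0, 'gripper_width': 92.839} 18.8
```

```bash
sed -i "s/np.array(c\['rotation'\])/cv2.Rodrigues(np.array(c['rotation'],float))[0]/g" h.py
python3 - <<'E'
from h import *
for n in ['scene','side','wrist']:
    c=load(n+'0'); print(n, ray(c,c['cx'],c['cy'])[1], proj(c,[208.9,508.5,218]))
E
```

```text
scene [ 0.35839212 -0.51789563 -0.77674912] (np.float64(132.08426982298712), np.float64(824.2732767459947))
side [ 0.34366456 -0.4730834  -0.81122548] (np.float64(105.28300537483747), np.float64(781.8693523099386))
wrist [ 0.2672523  -0.11044987 -0.95727584] (np.float64(314.24061427889444), np.float64(249.0561236082577))
```

View pics/scene0.png

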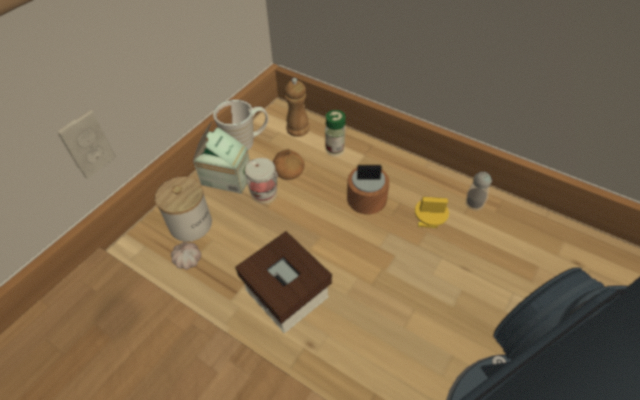

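View pics/side0.png

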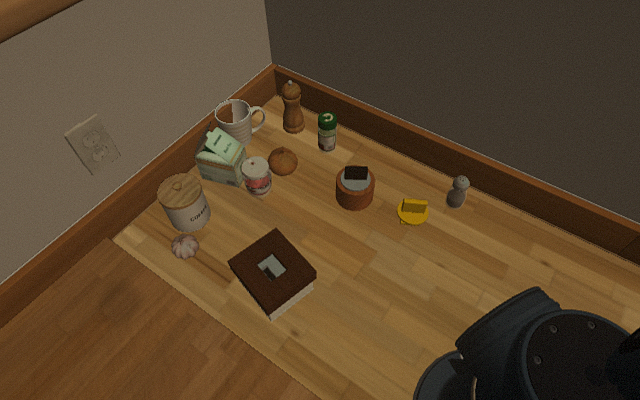

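The scene view shows the caddy with its dark lid at (285,280), with the opening near (285,272). The rest with the black-grip key is at (368,188), and the yellow look-alike is at (432,210). In the side view the same things are at (272,272), (355,187) and (413,210).

```bash
python3 - <<'E'
from h import *
s,d=load('scene0'),load('side0')
P={'grip top c':((369,167),(356,168)),'rest bottom':((368,205),(355,203)),'lid opening':((284,271),(271,266)),
'lid far corner':((287,235),(276,231)),'lid left':((237,272),(229,264)),'lid right':((331,277),(316,271)),'lid near':((284,321),(271,311)),'jam':((260,165),(255,163)),'onion':((289,163),(283,160)),'spice':((336,117),(327,118)),'yellow':((432,210),(413,210))}
for k,(a,b) in P.items():
    x,e=tri([ray(s,*a),ray(d,*b)]); print(k,x.round(),np.round(e,1),'z84',atz(s,*a,84).round(),atz(d,*b,84).round())
print('grip z104',atz(s,369,165,104).round(),atz(d,356,167,104).round(), 'collar68',atz(s,368,184,68).round(),atz(d,355,182,68).round())
E
```

```text
grip top c [ 440. -273.  106.] [0.5 0.5] z84 [ 450. -293.   84.] [ 448. -290.   84.]
rest bottom [ 415. -235.   42.] [1.3 1.3] z84 [ 402. -204.   84.] [ 400. -208.   84.]
lid opening [445.  10. 100.] [0.7 0.7] z84 [451.   3.  84.] [453.   5.  84.]
lid far corner [490. -59.  89.] [0.6 0.6] z84 [492. -62.  84.] [493. -61.  84.]
lid left [531.  41.  63.] [0.8 0.8] z84 [519.  49.  84.] [521.  47.  84.]
lid right [388. -50.  45.] [0. 0.] z84 [376. -31.  84.] [377. -35.  84.]
lid near [413.  61.  35.] [0.2 0.2] z84 [396.  78.  84.] [397.  73.  84.]
jam [ 634. -167.   98.] [0.3 0.3] z84 [ 644. -177.   84.] [ 643. -175.   84.]
onion [ 618. -239.   50.] [0.3 0.3] z84 [ 597. -214.   84.] [ 597. -217.   84.]
spice [ 567. -350.  124.] [0.4 0.4] z84 [ 591. -391.   84.] [ 591. -386.   84.]
yellow [ 296. -274.   65.] [0.5 0.5] z84 [ 293. -258.   84.] [ 292. -260.   84.]
grip z104 [ 444. -280.  104.] [ 442. -277.  104.] collar68 [ 435. -264.   68.] [ 435. -267.   68.]
```

View pics/wrist0.png

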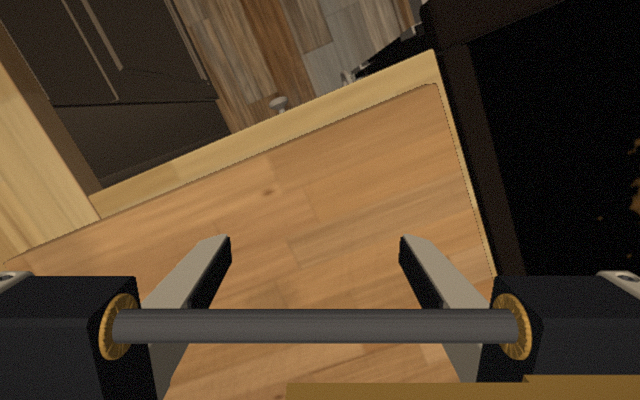

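Emit:
{"fn": "apply_moves", "kwargs": {
  "commands": [
    [0.093, [-0.0345, -0.031, -0.001], 0],
    [0.093, [-0.0345, -0.031, -0.001], 0],
    [0.093, [-0.0345, -0.031, -0.001], 0],
    [0.093, [-0.0345, -0.031, -0.001], 0],
    [0.093, [-0.0345, -0.031, -0.001], 0],
    [0.093, [-0.0345, -0.031, -0.001], 0],
    [0.093, [-0.0345, -0.031, -0.001], 0],
    [0.093, [-0.0345, -0.031, -0.001], 0],
    [0.093, [-0.0345, -0.031, -0.001], 0],
    [0.093, [-0.0345, -0.031, -0.001], 0],
    [0.093, [-0.0345, -0.031, -0.001], 0],
    [0.093, [-0.0345, -0.031, -0.001], 0],
    [0.093, [0, 0, 0], 0]
  ]
}}

```text
time_s: 1.78
ee_pos: [451.2, 5.3, 230.4]
orientation: [-0.614, -3.081, 0.0]
contact_force: [0.2, 1.0, -0.0]
gripper_width: 93.2
grip_force: 0.0
```

```bash
python3 - <<'E'
from h import *
c=shot('wrist','w1'); o=ctrl.get_obs(); print({k:np.round(v,3).tolist() for k,v in o.items()})
E
```

```text
{'time_s': 1.825, 'joint_pos': [-0.089, 0.155, 1.88, 0.0, 1.108, -1.267], 'qd': [0.043, -0.015, 0.019, 0.006, 0.001, 0.012], 'joint_torque': [-2.011, -36.78, -28.841, -0.113, 0.007, -0.263], 'ee_pos': [450.526, 6.631, 230.312], 'orientation': [-0.612, -3.081, -0.0], 'contact_force': [0.283, 0.089, 0.373], 'torque': [-0.02, 0.044, -0.012], 'grip_force': 0.0, 'gripper_width': 92.902}
```

View pics/w1.png

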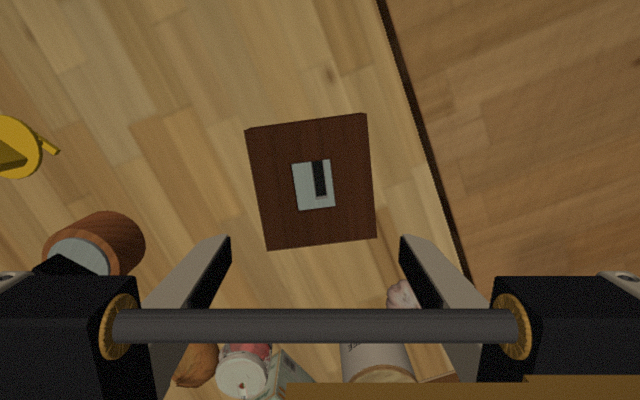

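The wrist view shows the lid with corners (246,129), (366,113), (377,237) and (268,250). The opening runs from (292,163) to (335,207), and the dark slot is off-centre to the right, about columns 312–327, rows 160–198. The key in its rest is at lower left (80,255).

```bash
python3 - <<'E'
from h import *
c=load('w1'); f=c['frame'].astype(int); sub=f[155:216,286:342].sum(2)
for r in range(0,61,4): print(155+r,' '.join('%3d'%(v//3) for v in sub[r,::2]))
hsv=f.sum(2)
m=((f.sum(2)<190)).astype(np.uint8); m[:95]=0;m[265:]=0;m[:,:235]=0;m[:,390:]=0
n,l,st,ce=cv2.connectedComponentsWithStats(m); print(st[:6],ce[:6])
k=1+np.argmax(st[1:,4]); ct=cv2.findContours((l==k).astype(np.uint8),cv2.RETR_EXTERNAL,cv2.CHAIN_APPROX_NONE)[0][0]
q=cv2.approxPolyDP(ct,8,True)[:,0]; print(q.tolist())
def P(z,pts): return np.array([atz(c,*p,z) for p in pts]).round(1)
L=P(84,q);print(L[:,:2].tolist(), L.mean(0), [np.linalg.norm(L[i]-L[i-1]).round(1) for i in range(len(L))])
O=P(84,[(292,163),(330.5,159),(335,207),(299,211)]);print('open',O[:,:2].tolist(),O.mean(0),[np.linalg.norm(O[i]-O[i-1]).round(1) for i in range(4)])
S=P(50,[(311.5,161),(325,159.5),(327,196.5),(315,198)]);print('slot',S[:,:2].tolist(),S.mean(0))
E
```

```text
155  30  34  38  36  32  35  29  36  41  37  35  32  39  32  31  37  35  31  38  34  37  42  31  40  37  31  45  32
159  36  39  29  41  34  30  34  36  29  23  40  40  39  31  31  36  32  20  31  66  68  85  39  34  36  36  41  41
163  43  21  32  43  67  68  88  98 122 112 114 112 106  24  25  11  28  19  49 112 117 117  74  31  39  32  39  40
167  37  35  21 103 114 115 118 115 115 111 117 113 113  45  20  18  24  14  25 112 115 119  91  31  39  26  34  33
171  31  38  29  57 117 112 117 118 119 112 116 113 118  77  12  15  17  22  19  99 118 120 120  30  38  38  34  46
175  37  33  36  33 117 124 120 116 117 116 111 116 118 103  11  23  23  26  12  89 116 118 113  49  30  29  30  39
179  33  38  34  26 109 119 112 119 115 116 112 114 116 110  42  18  12  19  20  48 116 122 118  74  33  37  35  44
183  32  41  35  28  76 118 117 121 111 117 116 113 114 121  61  18  21  17  26  26 113 118 115  89  32  37  33  35
187  32  35  35  41  31 118 117 118 114 115 115 117 119 118  85  17  21  20  10  19 100 119 115 108  33  37  39  27
191  34  39  33  41  22 111 118 114 117 116 116 112 114 
[... 726 characters left out ...]
9  39  35  39  23  40  26  33
[[     0      0    640    400 242717]
 [   244    113    133    138  13282]
 [   388    250      1      1      1]] [[319.84421363 200.55285374]
 [313.20463786 180.25621141]
 [388.         250.        ]]
[[365, 113], [244, 130], [267, 250], [376, 237]]
[[407.5, 74.0], [378.7, -36.0], [499.1, -68.2], [528.7, 42.0]] [453.5    2.95  84.  ] [np.float64(125.4), np.float64(113.7), np.float64(124.6), np.float64(114.1)]
open [[424.6, -7.0], [435.2, 28.7], [482.1, 14.9], [472.2, -20.2]] [453.525   4.1    84.   ] [np.float64(49.4), np.float64(37.2), np.float64(48.9), np.float64(36.5)]
slot [[435.8, 8.3], [439.8, 22.2], [478.9, 8.8], [475.4, -4.0]] [457.475   8.825  50.   ]
```

Emit:
{"fn": "apply_moves", "kwargs": {
  "commands": [
    [0.093, [-0.0164, -0.0438, 0], 0],
    [0.093, [-0.0164, -0.0438, 0], 0],
    [0.093, [-0.0164, -0.0438, 0], 0],
    [0.093, [-0.0164, -0.0438, 0], 0],
    [0.093, [-0.0164, -0.0438, 0], 0],
    [0.093, [-0.0164, -0.0438, 0], 0],
    [0.093, [0, 0, 0], 0],
    [0.093, [0, 0, 0], 0]
  ]
}}

```text
time_s: 2.82
ee_pos: [441.7, -271.8, 230.4]
orientation: [-0.607, -3.082, -0.001]
contact_force: [0.3, -0.6, 0.1]
gripper_width: 92.7
grip_force: 0.0
```

```bash
python3 - <<'E'
from h import *
c=shot('wrist','w2'); o=ctrl.get_obs(); print({k:np.round(v,3).tolist() for k,v in o.items()})
f=c['frame'][90:290,200:440]; cv2.imwrite('pics/w2c.png',cv2.resize(np.ascontiguousarray(f[:,:,::-1]),(720,600)))
E
```

```text
{'time_s': 2.875, 'joint_pos': [-0.641, 0.281, 1.717, 0.0, 1.143, -1.823], 'qd': [0.004, -0.004, -0.0, 0.003, -0.001, -0.006], 'joint_torque': [-0.782, -45.221, -28.705, -0.05, 0.064, 0.005], 'ee_pos': [441.835, -271.616, 230.564], 'orientation': [-0.606, -3.082, -0.001], 'contact_force': [-0.82, -0.0, 0.056], 'torque': [0.029, 0.015, -0.071], 'grip_force': 0.0, 'gripper_width': 92.962}
```

View pics/w2c.png

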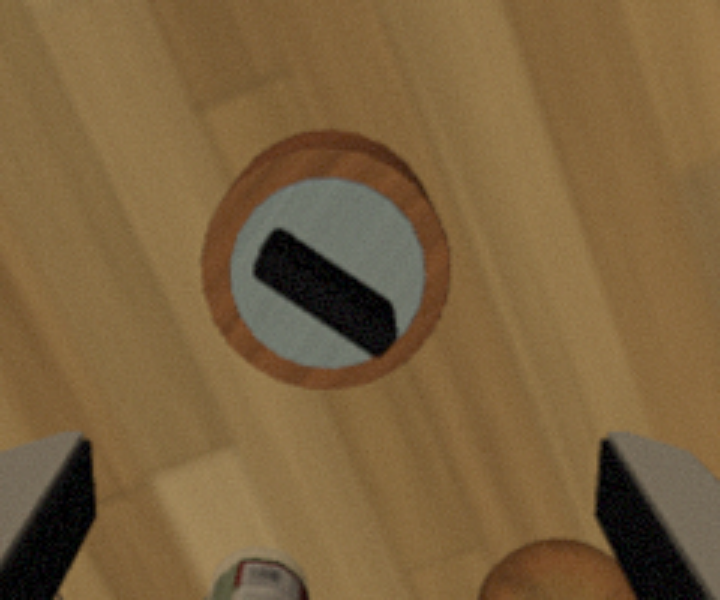

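The crop shows the collar disc centred at crop (328,274), full-image (309,181). The black grip runs from crop (265,250) to (388,328), with its long axis about 34° below image-right.

```bash
python3 - <<'E'
from h import *
c=load('w2'); f=c['frame'].astype(int)
def biggest(m):
    n,l,st,ce=cv2.connectedComponentsWithStats(m.astype(np.uint8)); k=1+np.argmax(st[1:,4]); return (l==k).astype(np.uint8)
w=np.zeros(f.shape[:2],bool); w[125:225,262:356]=1
dark=biggest((f.sum(2)<120)&w); grey=biggest(w&(f[:,:,2]-f[:,:,0]>-15)) ; 
ct=max(cv2.findContours(grey,cv2.RETR_EXTERNAL,cv2.CHAIN_APPROX_NONE)[0],key=len); h=cv2.convexHull(ct); e=cv2.fitEllipse(h); print('collar ellipse',e,'world',atz(c,*e[0],68))
print('diam', e[1], 68*c['fx']/(c['origin'][2]-68))
ct=max(cv2.findContours(dark,cv2.RETR_EXTERNAL,cv2.CHAIN_APPROX_NONE)[0],key=len)
r=cv2.minAreaRect(ct);print(r, cv2.approxPolyDP(ct,2,True)[:,0].tolist())
from scipy.optimize import least_squares
# model: grip box silhouette
import math
def mask(p):
    x,y,a=p; pts=[]
    for z in (68,104):
        for sx in (-25,25):
            for sy in (-6,6):
                q=[x+sx*math.cos(a)-sy*math.sin(a), y+sx*math.sin(a)+sy*math.cos(a), z]; pts.append(proj(c,q))
    hh=cv2.convexHull(np.array(pts,np.float32)); m=np.zeros((400*4,640*4),np.uint8); cv2.fillConvexPoly(m,np.round(hh*4).astype(np.int32),1); return cv2.resize(m.astype(np.float32),(640,400),interpolation=cv2.INTER_AREA)
from scipy.optimize import minimize
x0=atz(c,*e[0],68)[:2]
best=min((minimize(lambda p: np.abs(mask((p[0],p[1],p[2]/30))-dark).sum(),[x0[0],x0[1],30*a],method='Nelder-Mead',options=dict(initial_simplex=[[x0[0],x0[1],30*a],[x0[0]+4,x0[1],30*a],[x0[0],x0[1]+4,30*a],[x0[0],x0[1],30*a+4]])) for a in np.arange(0,3.14,.4)),key=lambda r:r.fun)
print(best.fun,dark.sum(),best.x[:2],math.degrees(best.x[2]/30))
R=cv2.Rodrigues(ctrl.get_obs()['orientation'])[0]; print('tool yaw x,y deg',np.degrees(np.arctan2(R[1,:2],R[0,:2])))
# height check: collar triangulated w1/w2 rough from scene
E
```

```text
collar ellipse ((308.8139953613281, 180.5033721923828), (62.66793441772461, 64.04735565185547), 99.47722625732422) world [ 440.87407407 -277.53043444   68.        ]
diam (62.66793441772461, 64.04735565185547) 67.98649458360298
((309.277587890625, 187.30917358398438), (53.56715393066406, 17.803464889526367), 34.04593276977539) [[291, 167], [285, 181], [326, 208], [331, 203], [329, 190], [295, 167]]
179.625 909 [ 442.5149944  -277.50923921] 30.31877013705377
tool yaw x,y deg [157.73889244  67.7388809 ]
```

```bash
python3 - <<'E'
from h import *
c=load('w2')
for a,b in [((285,181),(326,208)),((295,167),(329,190)),((286,181.5),(323,205.5))]:
    for z in (104,68):
        d=atz(c,*b,z)-atz(c,*a,z); print(np.degrees(np.arctan2(d[1],d[0])),np.linalg.norm(d))
f=c['frame'].astype(int).sum(2)
for r in range(162,214,3): print(r,' '.join('%3d'%(v//3) for v in f[r,280:338:2]))
for p in [(441,-277.5,104)]: print(proj(c,p))
E
```

```text
33.089933560353536 46.01954910883441
33.089933560353515 51.68626314466869
32.86672759636617 37.86032176687215
32.86672759636619 42.522332171410234
33.50496800376129 41.26379554969727
33.504968003761235 46.344899861698885
162  73  76 113 108 107 120 112 110 108 112 113 113 114 112 107 106 111 111 112 108 114 110 112 112 113 111 111  97  77
165  80 105 109 114 114 112 101 104 113 115 110 114 110 105 111 110 111 109 111 113 111 110 111 115 110 111 113 110 106
168 109 108 111 117 110  24  11   0  11  96 114 117 109 111 111 106 110 110 113 111 109 113 109 110 111 109 111 113 115
171 110 114 113 106  25  11   8  13   0   0   6  88 112 114 107 104 111 109 108 112 113 113 113 112 111 111 110 111 104
174 110 116 116  62   4  13  12  17   0   8   3   0   5  70 111 116 113 110 112 111 113 111 110 111 110 114 111 111 105
177 115 111  94  12  16  18  14  13   8   0  19   9  16  12   0  57 106 116 117 112 106 106 112 111 113 112 112 112 114
180 115 112  63   9  10  10  20  11  24  13  10  24   2   3   9  16   0  33 104 116 111 112 116 108 108 108 112 112 109
183 111 110 115  60  13  15   0  22  15
[... 643 characters left out ...]
7  16  10  16  15   6   8  99 111  82
201  77  77 104 113 109 114 115 112 117 110 114 109 105 112 112 114  92  30   4  19  14  16  19   8  22  20  76  82  72
204  77  72  70  70 108 115 113 110 110 112 115 111 109 109 108 109 112 108 102  41   0  23   8  10  15  20  69  76  76
207  73  66  66  75  71  75 106 113 118 112 109 108 112 114 112 111 107 111 110 113 113  60   3  12  41  75  72  71  66
210 114  83  75  76  84  76  73  72  79  99 108 116 113 111 109 108 114 109 111 106 100  81  66  74  76  71  62  64  88
213 110 109 117  96  81  72  74  72  69  64  66  65  70  78  83  76  80  69  67  66  71  73  69  67  68  69  90  88  87
(np.float64(308.2509929717312), np.float64(190.0568210023818))
```

Emit:
{"fn": "apply_moves", "kwargs": {
  "commands": [
    [0.06, [-0.0017, -0.0057, 0.008], 0],
    [0.06, [0, 0, 0.008], 0.1813],
    [0.06, [0, 0, 0.008], 0.1813],
    [0.06, [0, 0, 0.008], 0.1813],
    [0.06, [0, 0, 0.008], 0.1813],
    [0.06, [0, 0, 0.008], 0.1813],
    [0.06, [0, 0, 0.008], 0.1813],
    [0.06, [0, 0, 0.008], 0.1813],
    [0.06, [0, 0, 0.008], 0.1813],
    [0.06, [0, 0, 0.008], 0.1813],
    [0.06, [0, 0, 0.008], 0.1813],
    [0.06, [0, 0, 0.006], 0.1813],
    [0.06, [0, 0, 0.006], 0.1813],
    [0.06, [0, 0, 0], 0],
    [0.06, [0, 0, 0], 0]
  ]
}}

```text
time_s: 4.75
ee_pos: [441.2, -278.9, 130.7]
orientation: [3.01, 0.899, 0.0]
contact_force: [0.1, -0.1, 0.9]
gripper_width: 60.0
grip_force: 0.0
```

```bash
python3 - <<'E'
from h import *
c=shot('wrist','w3'); o=ctrl.get_obs(); print({k:np.round(o[k],3).tolist() for k in ['joint_pos','ee_pos','contact_force']})
R=cv2.Rodrigues(o['orientation'])[0]; print('tool yaw x,y deg',np.degrees(np.arctan2(R[1,:2],R[0,:2])))
E
```

```text
{'joint_pos': [-0.653, 0.413, 1.806, -0.0, 0.922, 0.338], 'ee_pos': [441.241, -278.974, 130.796], 'contact_force': [-0.918, -0.671, 0.5]}
tool yaw x,y deg [ 33.22555724 -56.77444399]
```

View pics/w3.png

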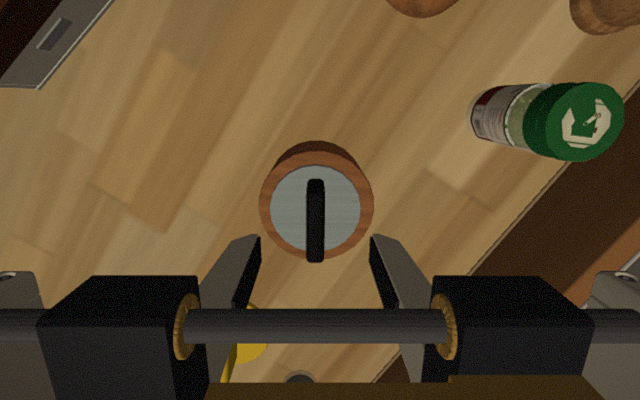

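The grip now stands vertical in the image between the fingers, (316,180) to (316,262), with the collar centre near (316,207). So the turn is right.

```bash
python3 - <<'E'
from h import *
c=load('w3'); c2=load('w2'); f=c['frame'].astype(int)
w=np.zeros(f.shape[:2],bool); w[160:255,265:366]=1
m=(w&(f[:,:,2]-f[:,:,0]>-15)).astype(np.uint8)
ct=max(cv2.findContours(m,cv2.RETR_EXTERNAL,cv2.CHAIN_APPROX_NONE)[0],key=len); e=cv2.fitEllipse(cv2.convexHull(ct)); print(e, atz(c,*e[0],68)); print(tri([ray(c,*e[0]),ray(c2,308.8,180.5)]))
print(proj(c,[441.2,-279,104]), proj(c,[441.2,-279,68]),c['origin'])
for r in (185,195,205,215,225,235,245,255,260): 
    x=np.where(f[r,295:340].sum(1)<120)[0]; print(r,295+x.min(),295+x.max())
E
```

```text
((314.8573303222656, 208.34097290039062), (88.47567749023438, 89.42640686035156), 88.90531921386719) [ 443.33564164 -277.31704456   68.        ]
(array([ 441.95805883, -278.14951532,   63.18579376]), [np.float64(0.07188458552217378), np.float64(0.07188458552225235)])
(np.float64(315.2780843312935), np.float64(230.7841327525243)) (np.float64(315.1751288743087), np.float64(211.82022469764638)) [ 508.36872439 -234.36544782  296.54670788]
185 308 323
195 307 324
205 307 324
215 307 323
225 307 323
235 307 323
245 307 323
255 306 323
260 308 322
```

Emit:
{"fn": "apply_moves", "kwargs": {
  "commands": [
    [0.06, [0.0012, -0.0002, 0.014], 0],
    [0.06, [0, 0, 0.014], 0],
    [0.06, [0, 0, 0.014], 0],
    [0.06, [0, 0, 0.012], 0],
    [0.06, [0, 0, 0.003], 0],
    [0.0, [0, 0, 0], 0],
    [0.0, [0, 0, 0], 0],
    [0.0, [0, 0, 0], 0],
    [0.0, [0, 0, 0], 0],
    [0.0, [0, 0, 0], 0]
  ],
  "grip_force": 40
}}

```text
time_s: 6.05
ee_pos: [442.0, -278.3, 73.7]
orientation: [3.012, 0.893, 0.0]
contact_force: [-0.6, -0.1, -0.1]
gripper_width: 14.6
grip_force: 0.0
```

Emit:
{"fn": "apply_moves", "kwargs": {
  "commands": [
    [0.0, [0, 0, 0], 0],
    [0.0, [0, 0, 0], 0],
    [0.0, [0, 0, 0], 0]
  ]
}}

```text
time_s: 6.42
ee_pos: [442.0, -278.3, 73.7]
orientation: [3.012, 0.893, 0.0]
contact_force: [-0.5, -0.1, 2.1]
gripper_width: 11.8
grip_force: 40.0
```

Emit:
{"fn": "apply_moves", "kwargs": {
  "commands": [
    [0.0, [0, 0, -0.01], 0],
    [0.0, [0, 0, -0.016], 0],
    [0.0, [0, 0, -0.016], 0],
    [0.0, [0, 0, -0.016], 0],
    [0.0, [0, 0, -0.016], 0.1676],
    [0.0, [0, 0, -0.016], 0.1676],
    [0.0, [0, 0, -0.012], 0.1676],
    [0.0, [0, 0, -0.012], 0.1676],
    [0.0, [0, 0, -0.012], 0.1676],
    [0.0, [-0.0177, -0.0352, 0], 0],
    [0.0, [-0.0177, -0.0352, 0], 0],
    [0.0, [-0.0177, -0.0352, 0], 0],
    [0.0, [-0.0177, -0.0352, 0], 0],
    [0.0, [-0.0177, -0.0352, 0], 0],
    [0.0, [-0.0177, -0.0352, 0], 0],
    [0.0, [-0.0177, -0.0352, 0], 0],
    [0.0, [-0.0177, -0.0352, 0], 0],
    [0.0, [0, 0, 0], 0],
    [0.0, [0, 0, 0], 0]
  ]
}}

```text
time_s: 8.8
ee_pos: [378.4, 30.1, 200.1]
orientation: [3.115, -0.409, 0.001]
contact_force: [-0.3, 0.1, -1.2]
gripper_width: 11.8
grip_force: 40.0
```

```bash
python3 - <<'E'
from h import *
c=shot('wrist','w4'); o=ctrl.get_obs(); print({k:np.round(o[k],3).tolist() for k in ['joint_pos','ee_pos','contact_force','gripper_width']})
R=cv2.Rodrigues(o['orientation'])[0]; print('tool yaw x,y deg',np.degrees(np.arctan2(R[1,:2],R[0,:2])))
print(c['origin'],proj(c,[454.8,3,84]),proj(c,[456.4,9,50]))
E
```

```text
{'joint_pos': [-0.044, 0.057, 2.076, -0.0, 1.008, 1.789], 'ee_pos': [378.399, 29.841, 200.019], 'contact_force': [-0.495, 0.044, -2.131], 'gripper_width': 11.466}
tool yaw x,y deg [ -15.02348566 -105.02348633]
[455.85428539   9.68952495 366.09618257] (np.float64(323.0046785539427), np.float64(97.11984715686255)) (np.float64(315.3870687315407), np.float64(97.21870088763826))
```

View pics/w4.png

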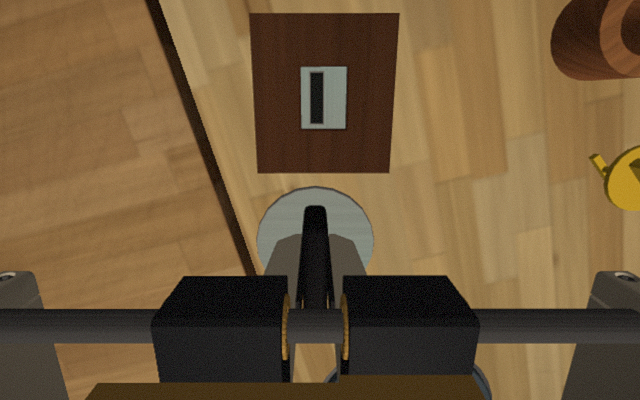

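The overhead view shows the lid square with the image: the opening spans (301,66)–(347,129) and the full slot (310,72)–(323,124). The held key's collar is centred near (315,240).

```bash
python3 - <<'E'
from h import *
c=load('w4'); f=c['frame'].astype(int); g=f.sum(2)/3
for r in (70,74,80,97,115,121,126): print(r,' '.join('%3d'%v for v in g[r,296:352]))
for col in (316,335,342): print(col,' '.join('%3d'%v for v in g[60:134,col]))
o,d=ray(c,0,0)
ct=max(cv2.findContours(((g<70)&(np.arange(400)[:,None]<180)&(abs(np.arange(640)-324)<90)).astype(np.uint8),cv2.RETR_EXTERNAL,cv2.CHAIN_APPROX_NONE)[0],key=cv2.contourArea)
q=cv2.approxPolyDP(ct,5,True)[:,0]; L=np.array([atz(c,*p,84) for p in q]); print(q.tolist(),L[:,:2].round(1).tolist(),L.mean(0))
m=((f[:,:,2]-f[:,:,0]>-12)&(g>85)).astype(np.uint8); m[:185]=0;m[270:]=0;m[:,:255]=0;m[:,378:]=0
p=max(cv2.findContours(m,cv2.RETR_EXTERNAL,cv2.CHAIN_APPROX_NONE)[0],key=cv2.contourArea)[:,0]
h=cv2.convexHull(p)[:,0]; h=np.array([x for x in p if x[1]<238 ])
# outer edge points
out=[]
for r in range(190,238,2):
    xs=np.where(m[r])[0]; out+= [(xs.min(),r),(xs.max()+1,r)]
W=np.array([atz(c,u,v,194.4)[:2] for u,v in out]); A=np.c_[2*W,np.ones(len(W))]; s=np.linalg.lstsq(A,(W**2).sum(1),rcond=None)[0]; print('collar circle',s[:2],np.sqrt(s[2]+s[0]**2+s[1]**2))
E
```

```text
70  39  44  32  38  79 125 133 132 130 134 134 132 131 131 126 130 126 128 125 123 125 127 132 129 124 128 130 129 134 134 129 132 135 131 133 135 132 133 135 131 137 131 136 131 132 131 136 138 131 137  99  50  30  32  39  38
74  38  40  41  36  71 129 134 133 133 140 134 135 132 112  55  20  15  10  25  13  15  15  23  11  21  17  25  89 125 133 133 130 131 135 129 128 132 131 135 131 134 133 135 132 136 135 135 135 131 136  79  36  34  41  35  40
80  28  38  43  34  57 122 131 135 134 137 141 133 131 119  69  24  24  24  29  26  23  26  19  21  19  15  30  91 124 134 132 132 132 131 130 130 130 130 137 139 131 130 132 133 134 135 133 132 136 135  76  36  29  32  38  41
97  42  44  42  30  44 123 133 130 135 135 137 131 132 124  69  22  27  29  16  31  15  23  16  28  24  26  29  92 128 137 128 128 131 130 131 131 131 133 132 132 132 135 134 135 133 133 134 134 132 113  58  26  30  42  39  43
115  42  43  37  33  40  95 126 134 133 135 132 133 132 123  74  22  19  17  25  16  29  25  33  22  28  25  37  92 126 138 126 127 129 132 129 130 129 130 138 130 135 132 131 133 133 136 133 
[... 902 characters left out ...]
5 135 134 131 135 133 136 135 134 136 133 132 132 136 132 135 133 129 134 135 135 132 132 137 138 129 133 134 133 130 135 125 134 135 133 132 135 132 134 135 126 130 100  33  19  34  36  41
342  35  45  39  36  34  36  80 140 137 136 136 135 135 135 135 137 133 136 136 136 133 139 135 133 134 136 132 139 135 134 136 138 137 136 132 135 135 134 131 135 135 134 135 131 133 134 136 134 134 131 133 127 133 138 132 133 132 132 133 132 130 134 135 135 132 132 135 129  95  24  28  42  39  39
[[249, 13], [258, 172], [388, 172], [398, 13]] [[529.4, 42.4], [408.6, 73.9], [379.2, -36.3], [499.8, -68.2]] [454.26119518   2.94690839  84.        ]
collar circle [378.82670035  29.92372396] 32.81365320222941
```

```bash
python3 - <<'E'
from h import *
c=load('w4'); s=atz(c,316.4,97.65,50); o=atz(c,323.5,97.9,84); k=np.array([378.8,29.9]); t=np.array([378.4,29.84])
R=cv2.Rodrigues(ctrl.get_obs()['orientation'])[0]
print(s,o)
for n,q in [('slot-tcp',s[:2]-t),('slot-key',s[:2]-k),('est2',np.array([456.4,9.0])-t),('open-tcp',o[:2]-t),('lidc-tcp',np.array([453.9,2.95])-t)]: print(n,(R.T@[*q,0]).round(2))
E
```

```text
[455.79109113   8.19557111  50.        ] [454.09973265   2.76040531  84.        ]
slot-tcp [8.036e+01 8.400e-01 5.000e-02]
slot-key [7.999e+01 1.010e+00 5.000e-02]
est2 [ 8.074e+01 -9.000e-02  5.000e-02]
open-tcp [8.013e+01 6.530e+00 5.000e-02]
lidc-tcp [7.989e+01 6.400e+00 5.000e-02]
```

Emit:
{"fn": "apply_moves", "kwargs": {
  "commands": [
    [0.0, [0.02, 0.0007, 0], 0],
    [0.0, [0.02, 0, 0], 0],
    [0.0, [0.02, 0, 0], 0],
    [0.0, [0.02, 0, 0], 0],
    [0.0, [0, 0, 0.01], 0],
    [0.0, [0, 0, 0.016], 0],
    [0.0, [0, 0, 0.016], 0],
    [0.0, [0, 0, 0.016], 0],
    [0.0, [0, 0, 0.014], 0],
    [0.0, [0, 0, 0.01], 0],
    [0.0, [0, 0, 0.005], 0],
    [0.0, [0, 0, 0], 0],
    [0.0, [0, 0, 0], 0]
  ]
}}

```text
time_s: 10.48
ee_pos: [455.5, 9.0, 113.0]
orientation: [-3.115, 0.41, -0.001]
contact_force: [0.6, 0.5, -1.7]
gripper_width: 11.7
grip_force: 40.0
```

Emit:
{"fn": "apply_moves", "kwargs": {
  "commands": [
    [0.0, [0, 0, 0.002], 0],
    [0.0, [0, 0, 0.002], 0],
    [0.0, [0, 0, 0.002], 0],
    [0.0, [0, 0, 0.002], 0],
    [0.0, [0, 0, 0], 0]
  ]
}}

```text
time_s: 11.1
ee_pos: [455.1, 9.0, 104.4]
orientation: [3.115, -0.41, -0.001]
contact_force: [-0.7, -0.5, -1.8]
gripper_width: 11.5
grip_force: 40.0
```

Emit:
{"fn": "apply_moves", "kwargs": {
  "commands": [
    [0.0, [0, 0, 0.002], 0],
    [0.0, [0, 0, 0.002], 0],
    [0.0, [0, 0, 0.002], 0],
    [0.0, [0, 0, 0.001], 0],
    [0.0, [0, 0, 0], 0]
  ]
}}

```text
time_s: 11.72
ee_pos: [455.2, 9.0, 97.5]
orientation: [3.115, -0.41, -0.0]
contact_force: [-0.2, 0.6, -2.4]
gripper_width: 11.9
grip_force: 40.0
```

Emit:
{"fn": "apply_moves", "kwargs": {
  "commands": [
    [0.0, [0, 0, 0.001], 0],
    [0.0, [0, 0, 0.001], 0],
    [0.0, [0, 0, 0.001], 0],
    [0.0, [0, 0, 0.001], 0],
    [0.0, [0, 0, 0], 0]
  ]
}}

```text
time_s: 12.35
ee_pos: [455.3, 9.0, 93.7]
orientation: [3.115, -0.41, 0.0]
contact_force: [-1.8, 0.1, 2.7]
gripper_width: 11.7
grip_force: 40.0
```

Emit:
{"fn": "apply_moves", "kwargs": {
  "commands": [
    [0.0, [0, 0, 0.001], 0],
    [0.0, [0, 0, 0.001], 0],
    [0.0, [0, 0, 0.001], 0],
    [0.0, [0, 0, 0.001], 0],
    [0.0, [0, 0, 0.001], 0],
    [0.0, [0, 0, 0.001], 0],
    [0.0, [0, 0, 0.001], 0],
    [0.0, [0, 0, 0], 0],
    [0.0, [0, 0, 0], 0]
  ]
}}

```text
time_s: 13.48
ee_pos: [455.3, 9.0, 86.9]
orientation: [3.115, -0.41, 0.0]
contact_force: [-2.7, 0.3, 8.5]
gripper_width: 11.4
grip_force: 40.0
```

Emit:
{"fn": "apply_moves", "kwargs": {
  "commands": [
    [0.0, [0, 0, 0.001], 0],
    [0.0, [0, 0, 0.0004], 0],
    [0.0, [0, 0, 0], 0]
  ]
}}

```text
time_s: 13.85
ee_pos: [455.3, 9.0, 85.5]
orientation: [3.115, -0.41, 0.0]
contact_force: [-3.6, 0.5, 9.5]
gripper_width: 11.6
grip_force: 40.0
```

Emit:
{"fn": "apply_moves", "kwargs": {
  "commands": [
    [0.0, [0, 0, 0], -0.08],
    [0.0, [0, 0, 0], -0.08],
    [0.0, [0, 0, 0], -0.08],
    [0.0, [0, 0, 0], -0.08]
  ]
}}

```text
time_s: 14.35
ee_pos: [456.3, 9.1, 85.9]
orientation: [-3.14, -0.095, -0.004]
contact_force: [-0.3, 1.3, 9.6]
gripper_width: 11.9
grip_force: 40.0
```

```bash
python3 - <<'E'
from h import *
o=ctrl.get_obs(); print({k:np.round(o[k],3).tolist() for k in ['joint_pos','ee_pos','contact_force','torque','gripper_width']})
R=cv2.Rodrigues(o['orientation'])[0]; print('tool yaw x,y deg',np.degrees(np.arctan2(R[1,:2],R[0,:2])))
E
```

```text
{'joint_pos': [-0.082, 0.385, 2.002, 0.0, 0.752, 1.428], 'ee_pos': [456.323, 9.059, 85.906], 'contact_force': [-0.29, 1.264, 9.626], 'torque': [0.207, 0.273, -0.113], 'gripper_width': 11.932}
tool yaw x,y deg [  3.46273505 -86.53727419]
```

Emit:
{"fn": "apply_moves", "kwargs": {
  "commands": [
    [0.0, [0, 0, 0], -0.125],
    [0.0, [0, 0, 0], -0.125],
    [0.0, [0, 0, 0], -0.125],
    [0.0, [0, 0, 0], -0.125],
    [0.0, [0, 0, 0], -0.125],
    [0.0, [0, 0, 0], -0.125],
    [0.0, [0, 0, 0], -0.125],
    [0.0, [0, 0, 0], -0.125],
    [0.0, [0, 0, 0], -0.125],
    [0.0, [0, 0, 0], -0.125],
    [0.0, [0, 0, 0], 0]
  ]
}}

```text
time_s: 15.72
ee_pos: [456.3, 9.0, 85.9]
orientation: [2.49, 1.913, 0.003]
contact_force: [0.6, 1.5, 8.9]
gripper_width: 11.7
grip_force: 40.0
```

```bash
python3 - <<'E'
from h import *
o=ctrl.get_obs(); print({k:np.round(o[k],3).tolist() for k in ['joint_pos','ee_pos','contact_force','torque','gripper_width']})
R=cv2.Rodrigues(o['orientation'])[0]; print('tool yaw x,y deg',np.degrees(np.arctan2(R[1,:2],R[0,:2])))
E
```

```text
{'joint_pos': [-0.082, 0.385, 2.002, 0.0, 0.752, 0.178], 'ee_pos': [456.266, 9.025, 85.9], 'contact_force': [0.552, 1.538, 8.923], 'torque': [0.07, 0.289, 0.088], 'gripper_width': 11.733}
tool yaw x,y deg [ 75.05575294 -14.94432432]
```

Emit:
{"fn": "apply_moves", "kwargs": {
  "commands": [
    [0.0, [0, 0, -0.001], 0],
    [0.0, [0, 0, -0.001], 0],
    [0.0, [0, 0, -0.001], 0],
    [0.0, [0, 0, -0.001], 0],
    [0.0, [0, 0, 0], 0]
  ]
}}

```text
time_s: 16.35
ee_pos: [456.2, 9.0, 89.7]
orientation: [2.492, 1.911, 0.003]
contact_force: [0.4, 0.2, 5.5]
gripper_width: 11.7
grip_force: 40.0
```

Emit:
{"fn": "apply_moves", "kwargs": {
  "commands": [
    [0.0, [0, 0, -0.001], 0],
    [0.0, [0, 0, -0.0005], 0],
    [0.0, [0, 0, 0], 0]
  ]
}}

```text
time_s: 16.73
ee_pos: [456.1, 9.0, 91.1]
orientation: [2.492, 1.911, 0.002]
contact_force: [3.8, 0.1, 5.2]
gripper_width: 11.8
grip_force: 40.0
```

Emit:
{"fn": "apply_moves", "kwargs": {
  "commands": [
    [0.02, [0, 0, 0], 0],
    [0.03, [0, 0, 0], 0],
    [0.04, [0, 0, 0], 0],
    [0.04, [0, 0, 0], 0]
  ]
}}

```text
time_s: 17.23
ee_pos: [455.0, 9.0, 90.6]
orientation: [-2.493, -1.911, 0.001]
contact_force: [1.2, -0.5, 0.1]
gripper_width: 39.5
grip_force: 0.0
```

Emit:
{"fn": "apply_moves", "kwargs": {
  "commands": [
    [0.04, [0, 0, -0.01], 0],
    [0.04, [0, 0, -0.02], 0],
    [0.04, [0, 0, -0.02], 0],
    [0.04, [0, 0, -0.02], 0],
    [0.04, [0, 0, -0.02], 0],
    [0.04, [0, 0, -0.02], 0],
    [0.04, [0, 0, 0], 0],
    [0.04, [0, 0, 0], 0]
  ]
}}

```text
time_s: 18.23
ee_pos: [454.9, 9.0, 200.3]
orientation: [-2.493, -1.911, 0.001]
contact_force: [-0.6, 0.4, -0.1]
gripper_width: 39.8
grip_force: 0.0
```

```bash
python3 - <<'E'
from h import *
c=shot('wrist','w5'); s=shot('scene','s5'); o=ctrl.get_obs(); print({k:np.round(o[k],3).tolist() for k in ['time_s','ee_pos','contact_force']})
a=c['frame']; b=s['frame'][60:360,150:470]
cv2.imwrite('pics/fin.png',np.ascontiguousarray(np.vstack([a[:,100:540][:300],cv2.resize(b,(440,300))])[:,:,::-1]))
def P(x): return np.round(x,1)
for z in (83,86,): print(z,proj(c,[455.8,8.6,z]),34*c['fx']/(c['origin'][2]-z)*1.04)
E
```

```text
{'time_s': 18.325, 'ee_pos': [454.807, 9.051, 200.02], 'contact_force': [-0.187, 0.451, -0.809]}
83 (np.float64(315.87509663713524), np.float64(191.69062041227792)) 40.998105480728235
86 (np.float64(315.8872653948247), np.float64(192.61961369622657)) 41.437143899664484
```

View pics/fin.png

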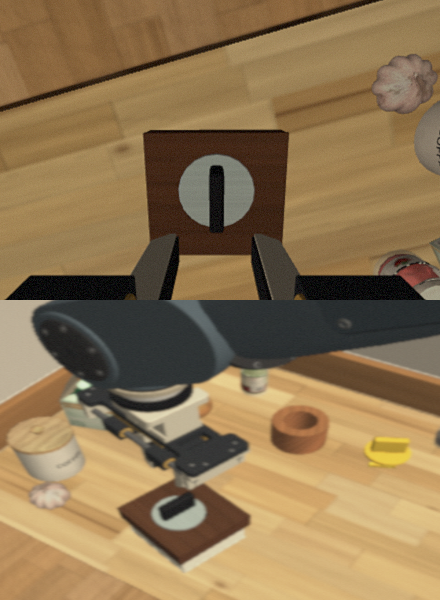

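The wrist view shows the key crosswise on the lid, with the grip upright in the picture at (316,165–232) and the collar centred on it. The scene view shows the rest empty and the bystanders unmoved. One thing left to check is that the lid is held down.

```bash
python3 - <<'E'
from h import *
from scipy.optimize import least_squares
for n,roi in (('w4',(0,180,234,414)),('w5',(120,262,234,400))):
    c=load(n); g=c['frame'].astype(int); f=g.sum(2)/3
    # edges of dark lid along several rows/cols (subpixel, threshold)
    P={}
    m=((g[:,:,0]-g[:,:,2]<45)&(f<68)).astype(np.uint8); 
    res=[]
    rows=range(40,150,5) if n=='w4' else range(150,225,5)
    for r in rows:
        xs=np.where(m[r,roi[2]:roi[3]])[0]; a,b=roi[2]+xs.min(),roi[2]+xs.max()+1
        # width in world at height z perpendicular to sides: choose z giving width w
        wid=lambda z: np.linalg.norm(atz(c,a-.5,r,z)-atz(c,b-.5,r,z))
        res.append((wid(84),wid(80)))
    print(n,np.median(res,0),(np.median(res,0)))
E
```

```text
w4 [114.65363432 116.27937251] [114.65363432 116.27937251]
w5 [122.95172347 124.6948247 ] [122.95172347 124.6948247 ]
```

```bash
python3 -c "
from station import ctrl
print(ctrl.sign_off())"
```

```text
the job is handed in; nothing more can be done
None
```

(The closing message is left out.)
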